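Set the wick tweezers to their gap mark

ROBOT

A 6-joint arm with a two-finger parallel gripper is mounted at the origin on the work surface. World frame = base frame: x ahead of the robot, y to its left, z up, the work surface at z = 0. Lengths are in mm, angles in rad, forces in N, time in s.
With the tool pointing down it reaches from about 300 to 775 mm from the base axis. Payload 14.6 kg.
Tool frame: the origin (TCP) lies on the centre line of the jaws, within the pads' length; the fingertips stand 8 mm ahead of it and the grasp point (between the pads) lies 11 mm behind it; z points along the fingers, y is the line along which they close (so a half turn about z gives the same grasp; the last joint's range is limited). The gripper opens to 94 mm and grips with 3 to 60 N. Pads are 16 mm wide; open, the fingers measure 119 mm over their backs; the gripper's body (75 mm by 177 mm) begins 78 mm behind the grasp point.
Start: joints at [-1.286, 0.3, 1.521, -0, 1.321, -0.067], TCP at [189.516, -516.307, 191.546] pointing down, gripper open.
Joint ranges: [-3.03, 3.03], [-0.79, 2.21], [0.23, 2.52], [-1.04, 4.18], [0, 3.07], [-2.55, 2.55]. Speed limits (rad/s): [2.22, 2.22, 2.57, 3.14, 3.14, 3.14].

INTERFACE

Orientations are given as [roll, pitch, yaw] about the fixed x, y, z axes, in that order (R = Rz(yaw) Ry(pitch) Rx(roll)).
In Python, from cell import manip gives the robot as it stands.
- The arm moves only by the tool jog_arm, never from a script. Its argument "rows" is one flat list of numbers, 7 for each row, row after row: the shift along the world's x, y, z in cm, then the turn, a rotation vector about the world's x, y, z in rad, then the closure, from 0 (fully open) to 1 (shut). In form: [dx, dy, dz, rx, ry, rz, fingers, dx, dy, dz, rx, ry, rz, fingers, ...]. A call has 1 to 20 rows; each row shifts and turns the commanded pose from where the row before left it; what a row does not reach is not made up. A row lasts 1/12 s, in which the tool goes at most 41.7 mm and 7.16 degrees, less where a joint would pass 70% of its speed; a pose out of reach is approached as far as the arm can. A call with a gripper value outside its range is refused whole. The fingers move at their own pace and stop on an object; "newtons" is the grip in N (left out, the last holds). Time passes only in rows, so rows that do not move let the fingers close. It gives the time, the measured TCP pose, the force, the opening and the grip force at its end, in the units of the state.
- manip.read_state(): the state, without advancing time (a new reading comes with each control period).
- manip.camera(name): name is "side" or "top" or "wrist"; returns (picture, depth): 480x640x3 uint8, blue, green, red; 480x640 float32, mm along the optical axis (not along the pixel's ray), 0 where there is no reading.
- manip.camera_model(name): a dict with "K" (3x3 intrinsics, pixels), "R" (3x3) and "t" (3): a world point X has camera coordinates R X + t. Camera axes: x right, y down, z forward; pixel columns grow to the right and rows downward; lengths in mm; the calibration is good to about 2 mm. A picture is of the moment at which its call begins: read the wrist's pose just before it. camera_model takes no time and is no camera call; for the wrist camera it gives the pose at the moment of the call.
- manip.sign_off(): hands the job in; it is judged then, once.
The state is a dict: "clock": time; "joints": joint angles; "qd": joint speeds; "effort": joint torques, N m; "eef_pos": TCP position; "eef_rot": TCP orientation; "wrist_force": force on the tool from outside, world axes, zero at the start; "moment": the same for the moment, N m; "finger_gap": finger opening in mm; "finger_force": force on a finger pad.
Only numpy, scipy, OpenCV 4.12 (cv2) and the standard library are available. Lean on these libraries where they do the work, as an engineer would, in place of code of your own. Each camera call takes 0.05 s, during which the arm holds its last target. There are 200 camera calls.

TASK

Lift the white lid off the blue tool tin and set it down flat in the middle of the grey mat without dropping it. Then pick up the sprung wick tweezers from the tin by their black grips and squeeze them until the red pointer stands inside the green band (tips about 12 mm apart), never pinching the tips shut and leaving the candles and the mould where they are. Finish while still holding the tweezers: level, still, squeezed to the mark and at least 100 mm above the bench; do not put them down or let go.

Things in the scene. Friction and masses are not known exactly. Their poses are not given: they have to be found in the camera images.
- tin: Blue open tin fixed to the bench, 230 (x) x 170 (y) x 50 mm high, walls and floor 4 mm thick. Origin: centre of its underside, z up. Inside, two cork rails run along its y, 12 mm wide, tops 20 mm above the bench, centred at x = -55 and +50 mm; the tweezers lie on them under the lid. Between the rails the floor is free for the fingers.
- lid: Loose white lid, 240 (x) x 180 (y) mm, about 0.22 kg, resting on the tin with a 10 mm deep rim outside the tin walls (2 mm play). Origin: centre of its lower rim edge, 40 mm above the bench on the tin, 3 mm on the mat. Its flat top is 13 mm above the origin.
- lid_handle (a point): Middle of the lid's wooden handle block, 28 mm above the lid's origin. The block is 60 mm along the lid's x, 16 mm wide along y and 30 mm tall, standing on the lid's flat top. Pinch it from above across y.
- mat: Grey mat fixed on the bench, on the other side of the robot's middle from the tin, 290 (x) x 230 (y) x 3 mm. Origin: centre of its underside. The lid belongs in its middle, flat, any way round.
- tweezers: Large sprung steel tweezers, 76 g, 180 mm long, lying flat on the rails, x towards the tips, within 8 degrees of the tin's x. Origin: midway between the two grips, on the underside (20 mm above the bench on the rails), near the centre of mass. The body carries the +y arm and the heel (x = -95 mm), where the -y arm is hinged.
- grips (a point): Where to pinch: midway between the black rubber grips, 10 mm above the tweezers' origin; pinch from above across y. Each grip is 16 mm long (x), 20 mm tall. Width over the grips: 42 mm relaxed, 28.5 mm at the mark (12 mm gap, faces parallel), 30.8 mm at 16 mm gap, 26.3 mm at 8 mm gap, 22 mm shut. Squeeze: 3 N a finger to start, 8 N at the mark, 10 N shut.
- gauge (a point): Centre of the green band on the white tongue that lies across the arms, 50 mm ahead of the grips. The -y arm carries a red pointer over the tongue; it is inside the green band (7 mm wide) for tip gaps of 8 to 16 mm. Relaxed, it stands 20 mm to the -y side.
- squeeze (a joint): Closing angle of the sprung -y arm about the heel, rad: 0 relaxed (tip gap 36 mm), 0.21 shut. Tip gap = 36 mm - 170 mm x value: 12 mm at 0.141, 16 mm at 0.118, 8 mm at 0.165. Width over the grips = 42 mm - 95 mm x value. It springs back to 0 when released.
- tip_a (a point): Inner face of the tip of the +y arm, 75 mm ahead of the tweezers' origin.
- tip_b (a point): Inner face of the tip of the -y arm, facing tip_a; 36 mm from it when relaxed.
- candle_lilac: Lilac bubble candle, 57 mm cube, 170 g, bystander. Origin: centre of underside.
- candle_pink: Pink bubble candle, 51 mm cube, 120 g, bystander. Origin: centre of underside.
- mould: Small white square mould with teal wax in it, 68 x 68 x 45 mm, bystander. Origin: centre of underside.

How it is judged (in metres and radians):
On the way, in this order (a step that is already met when the one before it is completed fails the run):
1. the lid lies flat in the middle of the mat, let go, while the tweezers still lie in the tin (horizontal distance between lid and mat below 0.045 m and height (world z) of lid below 0.012 m and angle between lid's own z axis and vertical below 0.08 rad and contact force between the fingers and lid below 0.05 N and height (world z) of tweezers below 0.03 m), for 0.2 s.
2. the tweezers are held up, squeezed to the mark, level and still (height (world z) of tweezers above 0.09 m and distance between tip_a and tip_b between 0.008 and 0.016 m and contact force between the fingers and tweezers above 1 N and angle between tweezers's own z axis and vertical below 0.3 rad and linear speed of tweezers below 0.04 m/s and velocity of joint squeeze between -0.06 and 0.06 rad/s and contact force between tweezers and tin below 0.05 N and contact force between tweezers and lid below 0.05 N), for 0.5 s.
At the end, for the whole second after the job is handed in: The fingers hold the tweezers (more than 1 N), their underside more than 90 mm above the bench, level within 17 degrees, still (under 40 mm/s, closing under 0.06 rad/s), touching neither tin nor lid, tip gap 8 to 16 mm; the lid lies flat on the mat, let go, its centre within 45 mm of the mat's (all of step 2 and horizontal distance between lid and mat below 0.045 m and height (world z) of lid below 0.012 m and angle between lid's own z axis and vertical below 0.08 rad and contact force between the fingers and lid below 0.05 N); the arm keeps its last pose, push and grip.
It fails at once if the tweezer tips are pinched shut (gap under 4 mm) (distance between tip_a and tip_b below 0.004 m).
It fails at once if the lid is dropped (linear speed of lid above 0.55 m/s and contact force between the fingers and lid below 0.02 N).
It fails at once if the tweezers are dropped (linear speed of tweezers above 0.55 m/s and contact force between the fingers and tweezers below 0.02 N).
It fails at once if a candle or the mould is moved more than 30 mm (distance of any of candle_lilac, candle_pink, mould from where it was at the start of the episode above 0.03 m).
It also fails if it takes over 58 s, if anything falls off the work surface, if the arm or the gripper's body presses on something with over 40 N, if the wrist force passes 120 N, or if a joint passes its speed limit or range.

## Working session

There is one attempt and no reset: what is moved stays moved. The work goes in short steps, Python scripts to look and compute and a tool call to move; the robot and the scene stay as the last step left them, time stands still between calls to the robot, and variables do not carry over. Pictures are saved under pics/ and viewed, at most 10 in all, crops included, and the job is handed in when it is done.

Besides the shell and the picture viewer there is one more tool, called after "Call:" by a JSON object that holds its "method" and its "body". jog_arm: Moves the arm, as the interface text tells. Its arguments: {"type":"object","properties":{"rows":{"type":"array"},"newtons":{"type":"number"}},"required":["rows"]}

```bash
mkdir -p pics
cat > h.py <<'E'
import numpy as np, cv2
from cell import manip
def grab(n):
    m=manip.camera_model(n); p,d=manip.camera(n); return p,d,{k:np.array(v,float) for k,v in m.items()}
def ray(m,u,v,z):
    d=m["R"].T@np.linalg.inv(m["K"])@np.array([u,v,1.]); c=-m["R"].T@m["t"]
    return c+d*(z-c[2])/d[2]
def cloud(d,m):
    v,u=np.mgrid[:480,:640]; P=np.stack([(u-m["K"][0,2])/m["K"][0,0]*d,(v-m["K"][1,2])/m["K"][1,1]*d,d],-1)
    return (P-m["t"])@m["R"]
def tri(m1,p1,m2,p2):
    P=[m["K"]@np.c_[m["R"],m["t"]] for m in (m1,m2)]
    X=cv2.triangulatePoints(P[0],P[1],np.array(p1,float),np.array(p2,float)); return X[:3,0]/X[3,0]
E
python3 - <<'E'
from h import *
s=manip.read_state(); print(s)
ims=[]
for n in("top","side"):
    p,d,m=grab(n); np.savez("pics/"+n+"0.npz",p=p,d=d,**m); ims.append(p)
    print(n,m["K"].tolist(),(-m["R"].T@m["t"]).round(),(d>0).mean())
    cv2.imwrite(f"pics/{n}0.png",p)
E
```

```text
{'clock': 0.0, 'joints': array([-1.28559981e+00,  3.00493504e-01,  1.52158170e+00,  1.95830684e-06,
        1.32070545e+00, -6.65840163e-02]), 'qd': array([-1.00408697e-03, -1.78122533e-03, -1.68617664e-03, -4.58321222e-06,
       -1.50781885e-03, -1.45861114e-03]), 'effort': array([-7.82476745e-04, -5.31814992e+01, -3.52735662e+01,  7.07678357e-02,
        2.43098818e-02, -8.69456562e-05]), 'eef_pos': array([ 189.43999054, -516.04523654,  190.97379124]), 'eef_rot': array([-3.14040741e+00, -8.09363330e-05,  3.51780004e-01]), 'wrist_force': array([-0.71657393,  0.02176126, -0.49188696]), 'moment': array([ 0.00693877,  0.01623549, -0.06436514]), 'finger_force': 0.0, 'finger_gap': 93.91529729833712}
top [[475.0797912455691, 0.0, 316.02561212709], [0.0, 475.0797912455691, 235.44908534186794], [0.0, 0.0, 1.0]] [434. -18. 862.] 0.9960384114583334
side [[524.2154403902887, 0.0, 313.5407962759985], [0.0, 524.2154403902887, 237.39700153047184], [0.0, 0.0, 1.0]] [583. 687. 708.] 0.995849609375
```

View pics/top0.png

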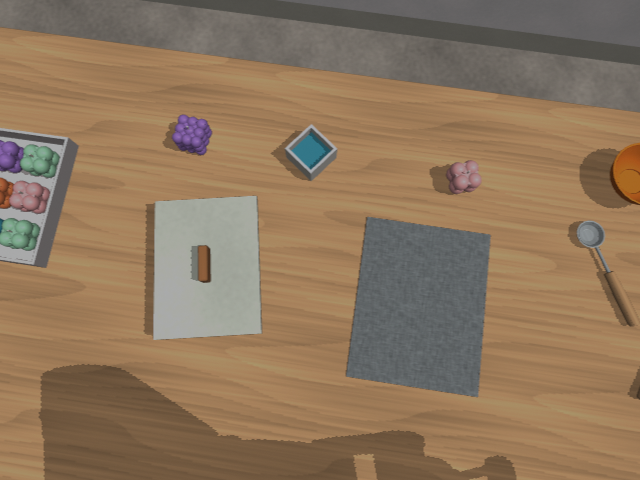

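View pics/side0.png

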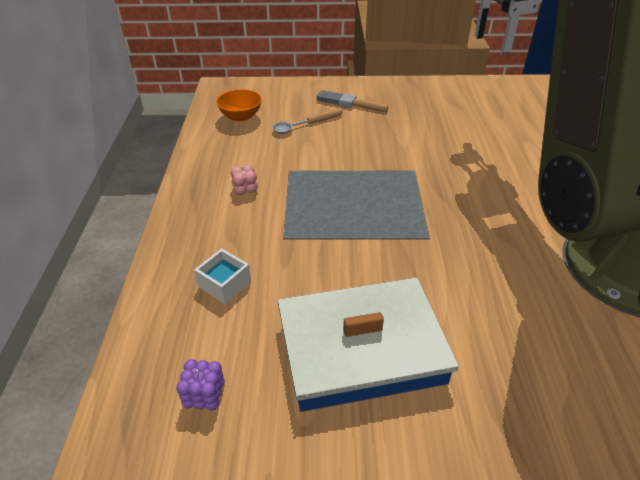

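The top view shows the lid at about (207,268) with its handle at (204,263), and the mat at (419,306). The mould (311,152), lilac candle (192,134) and pink candle (463,177) all stand farther out in x. The side view shows the handle at (363,325).

Run:
```python
from h import *
L={n:dict(np.load(f"pics/{n}0.npz")) for n in("top","side")}
def rect(mask):
    c,_=cv2.findContours(mask.astype(np.uint8),0,1); c=max(c,key=cv2.contourArea); return cv2.minAreaRect(c),c
box={"top":(190,235,220,295),"side":(335,305,392,342)}
ctr={}
for n,(u0,v0,u1,v1) in box.items():
    A=L[n]; hsv=cv2.cvtColor(A["p"],cv2.COLOR_BGR2HSV)
    m=np.zeros((480,640),bool); m[v0:v1,u0:u1]=((hsv[...,1]>110)&(hsv[...,0]<20))[v0:v1,u0:u1]
    C=cloud(A["d"],A); pts=C[m]; zt=np.percentile(pts[:,2],95)
    tm=m&(C[...,2]>zt-4); r,c=rect(tm); ctr[n]=r[0]
    w=np.array([ray(A,*q,zt) for q in cv2.boxPoints(r)])
    print(n,"handle ztop",zt,"top rect px",r,"\n",w.round(1), "mean",w.mean(0).round(1), C[tm].mean(0).round(1))
print("tri",tri(L["top"],ctr["top"],L["side"],ctr["side"]).round(1))
A=L["top"];C=cloud(A["d"],A); hsv=cv2.cvtColor(A["p"],cv2.COLOR_BGR2HSV)
lm=(hsv[...,1]<60)&(hsv[...,2]>120); lm[:180]=0; lm[360:]=0; lm[:,:140]=0; lm[:,280:]=0
mm=(hsv[...,1]<70)&(hsv[...,2]<140)&(hsv[...,2]>40); mm[:200]=0; mm[410:]=0; mm[:,:330]=0; mm[:,510:]=0
for nm,k in(("lid",lm),("mat",mm)):
    r,c=rect(k); z=np.median(C[k][:,2]); w=np.array([ray(A,*q,z) for q in cv2.boxPoints(r)])
    e=w[1]-w[0]; f=w[2]-w[1]
    print(nm,"z",z.round(1),w.mean(0).round(1),np.linalg.norm(e).round(),np.linalg.norm(f).round(),np.degrees(np.arctan2(e[1],e[0])).round(1),np.degrees(np.arctan2(f[1],f[0])).round(1))
for nm,px in(("mould",(311,152)),("lilac",(192,134)),("pink",(463,177))): print(nm,C[px[1],px[0]].round())
# mat height by two views: corner triangulation
S=L["side"];Cs=cloud(S["d"],S);print("mat z side",np.median(Cs[190:220,310:400,2]), "bench",np.median(Cs[260:280,380:440,2]))
```

```text
top handle ztop 85.50215172809649 top rect px ((203.03440856933594, 262.96307373046875), (34.19248580932617, 9.279797554016113), 87.95458984375) 
 [[546.7 199.8  85.5]
 [549.5 184.6  85.5]
 [493.9 171.7  85.5]
 [491.1 186.6  85.5]] mean [520.3 185.7  85.5] [519.1 183.7  94.3]
side handle ztop 84.09675449992761 top rect px ((363.0270080566406, 319.66217041015625), (9.206342697143555, 38.63375473022461), 80.53767395019531) 
 [[551.2 188.8  84.1]
 [493.  176.6  84.1]
 [492.2 194.   84.1]
 [549.5 205.8  84.1]] mean [521.4 191.3  84.1] [521.5 191.   84.7]
tri [521.  187.3  78.9]
lid z 53.5 [520.2 190.2  53.5] 192.0 243.0 -79.7 -168.3
mat z 3.2 [ 514.1 -195.5    3.2] 294.0 246.0 -0.2 -89.5
mould [762.  42.  24.]
lilac [754. 260.  53.]
pink [ 743. -235.   52.]
mat z side 3.1634317273873283 bench 0.10579980465386438
```

Call:
{"method": "jog_arm", "body": {"rows": [1.66, 3.52, 0, 0, 0, -0.007, 0, 1.66, 3.52, 0, 0, 0, -0.007, 0, 1.66, 3.52, 0, 0, 0, -0.007, 0, 1.66, 3.52, 0, 0, 0, -0.007, 0, 1.66, 3.52, 0, 0, 0, -0.007, 0, 1.66, 3.52, 0, 0, 0, -0.007, 0, 1.66, 3.52, 0, 0, 0, -0.007, 0, 1.66, 3.52, 0, 0, 0, -0.007, 0, 1.66, 3.52, 0, 0, 0, -0.007, 0, 1.66, 3.52, 0, 0, 0, -0.007, 0, 1.66, 3.52, 0, 0, 0, -0.007, 0, 1.66, 3.52, 0, 0, 0, -0.007, 0, 1.66, 3.52, 0, 0, 0, -0.007, 0, 1.66, 3.52, 0, 0, 0, -0.007, 0, 1.66, 3.52, 0, 0, 0, -0.007, 0, 1.66, 3.52, 0, 0, 0, -0.007, 0, 1.66, 3.52, 0, 0, 0, -0.007, 0, 1.66, 3.52, 0, 0, 0, -0.007, 0, 1.66, 3.52, 0, 0, 0, -0.007, 0, 1.66, 3.52, 0, 0, 0, -0.007, 0]}}

```text
clock: 1.77
eef_pos: [521.8, 189.7, 191.2]
eef_rot: [3.142, 0.0, 0.212]
wrist_force: [1.3, -0.6, 0.5]
finger_gap: 93.9
finger_force: 0.0
```

Call:
{"method": "jog_arm", "body": {"rows": [0, 0, 0, 0, 0, 0, 0, 0, 0, 0, 0, 0, 0, 0, 0, 0, 0, 0, 0, 0, 0]}}

```text
clock: 2.02
eef_pos: [521.1, 187.3, 191.1]
eef_rot: [3.141, 0.001, 0.212]
wrist_force: [0.3, 0.4, -0.2]
finger_gap: 94.1
finger_force: 0.0
```

Run:
```python
from h import *
s=manip.read_state(); print(s["clock"],s["eef_pos"],s["eef_rot"])
p,d,m=grab("wrist"); np.savez("pics/w1.npz",p=p,d=d,**m); cv2.imwrite("pics/w1.png",p); print(-m["R"].T@m["t"],m["R"])
```

```text
2.0167 [521.11442724 187.32615694 191.06523035] [3.14138955e+00 1.10532577e-03 2.12172585e-01]
[601.70109833 203.89124521 383.73155231] [[ 2.10774919e-01 -9.77534619e-01  4.69298524e-05]
 [-9.37966703e-01 -2.02229808e-01  2.81640852e-01]
 [-2.75304192e-01 -5.94068463e-02 -9.59519895e-01]]
```

View pics/w1.png

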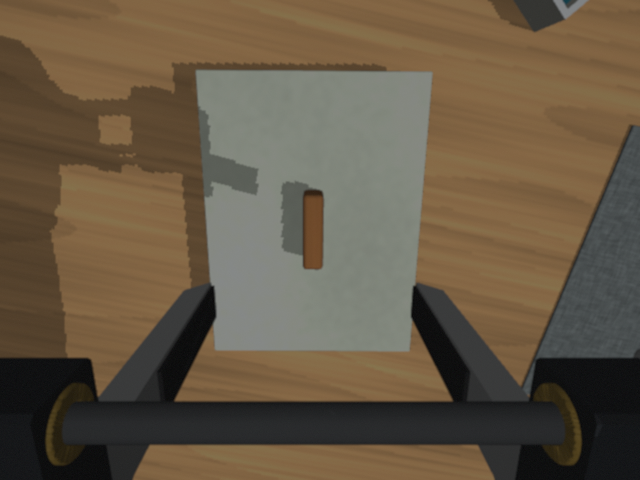

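The wrist view shows the handle at (313,230), upright between the jaws, so the yaw matches. Next I measure its centre.

Run:
```python
from h import *
A=dict(np.load("pics/w1.npz")); hsv=cv2.cvtColor(A["p"],cv2.COLOR_BGR2HSV); C=cloud(A["d"],A)
m=np.zeros((480,640),bool); m[180:280,290:335]=((hsv[...,1]>110)&(hsv[...,0]<20))[180:280,290:335]
zt=np.percentile(C[m][:,2],90); tm=m&(C[...,2]>zt-4)
r=cv2.minAreaRect(cv2.findContours(tm.astype(np.uint8),0,1)[0][0]); print(r,zt,ray(A,*r[0],zt),C[tm].mean(0))
T=dict(np.load("pics/top0.npz")); print("tri",tri(A,r[0],T,(203.03+.3,262.96)))
w=(hsv[...,1]<45)&(C[...,2]>48)&(C[...,2]<58); c=max(cv2.findContours(w.astype(np.uint8),0,1)[0],key=cv2.contourArea)
z=np.median(C[w][:,2]); q=np.array([ray(A,*x,z) for x in [(197.5,70.5),(431.5,72),(410,351),(215.5,351)]]); print(z,q.round(1),q.mean(0).round(1))
```

```text
((312.5, 230.5), (19.0, 75.0), 0.0) 83.46952452800139 [524.35346306 187.70033364  83.46952453] [524.20417619 187.47495509  83.78596909]
tri [521.67174211 187.6664029   74.61715409]
52.60366610678793 [[620.3 297.3  52.6]
 [656.6 124.1  52.6]
 [423.   74.   52.6]
 [385.2 249.3  52.6]] [521.3 186.2  52.6]
```

Call:
{"method": "jog_arm", "body": {"rows": [0, 0, -2, 0, 0, 0, 0, 0, 0, -2, 0, 0, 0, 0, 0, 0, -2, 0, 0, 0, 0, 0, 0, -2, 0, 0, 0, 0, 0, 0, -1.5, 0, 0, 0, 0, 0, 0, -1.5, 0, 0, 0, 0, 0, 0, -1, 0, 0, 0, 0, 0, 0, -0.5, 0, 0, 0, 0, 0, 0, 0, 0, 0, 0, 0, 0, 0, 0, 0, 0, 0, 0.5]}}

```text
clock: 2.9
eef_pos: [521.8, 187.4, 67.2]
eef_rot: [-3.142, -0.001, 0.211]
wrist_force: [-0.3, 0.0, -0.2]
finger_gap: 90.2
finger_force: 0.0
```

Call:
{"method": "jog_arm", "body": {"rows": [0, 0, 0, 0, 0, 0, 1, 0, 0, 0, 0, 0, 0, 1, 0, 0, 0, 0, 0, 0, 1, 0, 0, 0, 0, 0, 0, 1, 0, 0, 0, 0, 0, 0, 1, 0, 0, 0, 0, 0, 0, 1, 0, 0, 0, 0, 0, 0, 1, 0, 0, 0, 0, 0, 0, 1, 0, 0, 0, 0, 0, 0, 1, 0, 0, 0, 0, 0, 0, 1], "newtons": 25}}

```text
clock: 3.73
eef_pos: [521.5, 187.7, 66.5]
eef_rot: [3.142, 0.0, 0.212]
wrist_force: [0.2, -1.0, -0.3]
finger_gap: 24.0
finger_force: 0.0
```

Still closing; continue, then lift slowly.

Call:
{"method": "jog_arm", "body": {"rows": [0, 0, 0, 0, 0, 0, 1, 0, 0, 0, 0, 0, 0, 1, 0, 0, 0, 0, 0, 0, 1, 0, 0, 0, 0, 0, 0, 1, 0, 0, 0, 0, 0, 0, 1]}}

```text
clock: 4.15
eef_pos: [521.5, 187.7, 66.5]
eef_rot: [-3.142, -0.0, 0.212]
wrist_force: [0.3, -0.7, 0.0]
finger_gap: 15.1
finger_force: 25.0
```

Call:
{"method": "jog_arm", "body": {"rows": [0, 0, 0.3, 0, 0, 0, 1, 0, 0, 0.5, 0, 0, 0, 1, 0, 0, 0.8, 0, 0, 0, 1, 0, 0, 1, 0, 0, 0, 1, 0, 0, 1, 0, 0, 0, 1, 0, 0, 1, 0, 0, 0, 1, 0, 0, 1, 0, 0, 0, 1, 0, 0, 1, 0, 0, 0, 1, 0, 0, 0.7, 0, 0, 0, 1, 0, 0, 0.7, 0, 0, 0, 1, 0, 0, 0, 0, 0, 0, 1]}}

```text
clock: 5.07
eef_pos: [522.0, 187.8, 148.1]
eef_rot: [-3.141, -0.002, 0.212]
wrist_force: [0.4, -0.4, -1.9]
finger_gap: 15.3
finger_force: 25.0
```

Call:
{"method": "jog_arm", "body": {"rows": [0, -0.8, 0, 0, 0, -0.01, 1, 0, -1.4, 0, 0, 0, -0.01, 1, -0.05, -2, 0, 0, 0, -0.01, 1, -0.05, -2, 0, 0, 0, -0.01, 1, -0.05, -2, 0, 0, 0, -0.012, 1, -0.05, -2.2, 0, 0, 0, -0.012, 1, -0.05, -2.2, 0, 0, 0, -0.012, 1, -0.05, -2.2, 0, 0, 0, -0.012, 1, -0.05, -2.2, 0, 0, 0, -0.012, 1, -0.05, -2.2, 0, 0, 0, -0.012, 1, -0.05, -2.2, 0, 0, 0, -0.012, 1, -0.05, -2.2, 0, 0, 0, -0.012, 1, -0.05, -2.2, 0, 0, 0, -0.012, 1, -0.05, -2.2, 0, 0, 0, -0.012, 1, -0.05, -2.2, 0, 0, 0, -0.012, 1, -0.05, -2.2, 0, 0, 0, -0.012, 1, -0.05, -2, 0, 0, 0, -0.01, 1, 0, -1.7, 0, 0, 0, -0.01, 1, 0, -1.4, 0, 0, 0, -0.01, 1, 0, -1.0, 0, 0, 0, -0.002, 1]}}

```text
clock: 6.73
eef_pos: [513.2, -199.2, 146.1]
eef_rot: [-3.141, 0.001, -0.006]
wrist_force: [0.3, -0.1, -2.6]
finger_gap: 15.3
finger_force: 25.0
```

Call:
{"method": "jog_arm", "body": {"rows": [0, 0, 0, 0, 0, 0, 1, 0, 0, 0, 0, 0, 0, 1]}}

```text
clock: 6.9
eef_pos: [513.7, -197.4, 146.3]
eef_rot: [-3.141, 0.0, -0.005]
wrist_force: [-0.8, -0.4, -2.8]
finger_gap: 14.9
finger_force: 25.0
```

Run:
```python
from h import *
s=manip.read_state(); print(s["clock"],s["eef_pos"],s["eef_rot"],s["finger_gap"],s["wrist_force"])
for n in("top","side"):
    p,d,m=grab(n); np.savez(f"pics/{n}1.npz",p=p,d=d,**m)
    if n=="top": cv2.imwrite("pics/top1.png",p)
    C=cloud(d,m); hsv=cv2.cvtColor(p,cv2.COLOR_BGR2HSV)
    k=(hsv[...,1]<60)&(C[...,2]>100)&(C[...,2]<150)&(C[...,1]<-60)&(C[...,1]>-330)&(C[...,0]>360)&(C[...,0]<680)
    P=C[k]; a=np.linalg.lstsq(np.c_[P[:,:2],np.ones(len(P))],P[:,2],rcond=None)[0]; print(n,len(P),np.median(P[:,2]),a)
```

```text
6.9 [ 513.73170257 -197.38148712  146.2501712 ] [-3.14118933e+00  4.91061743e-04 -4.81734553e-03] 14.936395617756517 [-0.83302697 -0.42599727 -2.80344129]
top 6303 132.85529347063917 [-2.37730757e-03 -5.88015649e-03  1.33115574e+02]
side 6224 132.77139058001913 [-7.23341405e-04 -1.85957686e-02  1.29192478e+02]
```

View pics/top1.png

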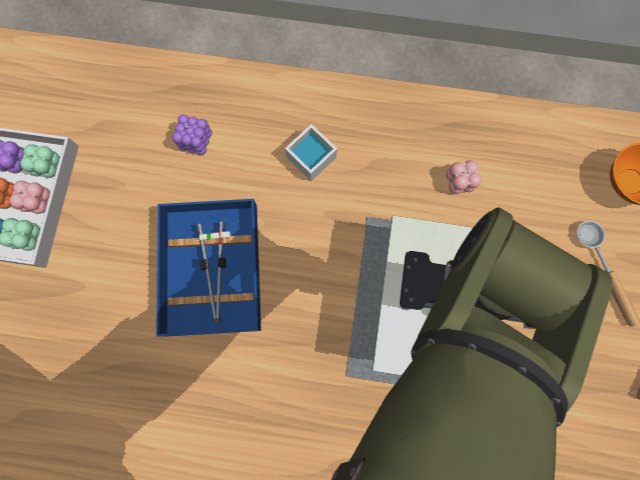

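The lid is held level over the mat. The open tin shows the tweezers, grips at (202,264) and (222,263), tips upward in the picture (+x). Lower the lid 116 mm.

Call:
{"method": "jog_arm", "body": {"rows": [0, 0.1, -0.8, 0, 0, 0, 1, 0, 0.1, -1.4, 0, 0, 0, 1, 0, 0, -1.6, 0, 0, 0, 1, 0, 0, -1.6, 0, 0, 0, 1, 0, 0, -1.4, 0, 0, 0, 1, 0, 0, -1.2, 0, 0, 0, 1, 0, 0, -1, 0, 0, 0, 1, 0, 0, -0.8, 0, 0, 0, 1, 0, 0, -0.6, 0, 0, 0, 1, 0, 0, -0.4, 0, 0, 0, 1, 0, 0, -0.3, 0, 0, 0, 1, 0, 0, -0.2, 0, 0, 0, 1, 0, 0, -0.1, 0, 0, 0, 1, 0, 0, 0, 0, 0, 0, 1, 0, 0, 0, 0, 0, 0, 1]}}

```text
clock: 8.25
eef_pos: [514.2, -195.4, 32.8]
eef_rot: [3.141, -0.0, -0.004]
wrist_force: [-0.2, -0.1, -2.9]
finger_gap: 15.1
finger_force: 25.0
```

Call:
{"method": "jog_arm", "body": {"rows": [0, 0, -0.1, 0, 0, 0, 1, 0, 0, -0.1, 0, 0, 0, 1, 0, 0, -0.1, 0, 0, 0, 1, 0, 0, 0, 0, 0, 0, 1]}}

```text
clock: 8.58
eef_pos: [514.1, -195.3, 29.6]
eef_rot: [3.142, -0.0, -0.004]
wrist_force: [1.1, 0.5, -2.3]
finger_gap: 15.3
finger_force: 25.0
```

Call:
{"method": "jog_arm", "body": {"rows": [0, 0, -0.05, 0, 0, 0, 1, 0, 0, -0.05, 0, 0, 0, 1, 0, 0, 0, 0, 0, 0, 1]}}

```text
clock: 8.83
eef_pos: [514.1, -195.3, 29.4]
eef_rot: [3.141, -0.0, -0.004]
wrist_force: [-4.8, 1.9, 8.7]
finger_gap: 15.3
finger_force: 25.0
```

Seated. Release and retreat.

Call:
{"method": "jog_arm", "body": {"rows": [0, 0, 0, 0, 0, 0, 0.7, 0, 0, 0, 0, 0, 0, 0.5, 0, 0, 0, 0, 0, 0, 0.4, 0, 0, 0, 0, 0, 0, 0.4, 0, 0, 0, 0, 0, 0, 0.4, 0, 0, 0, 0, 0, 0, 0.4, 0, 0, 0, 0, 0, 0, 0.4, 0, 0, 0, 0, 0, 0, 0.4, 0, 0, 0.5, 0, 0, 0, 0.4, 0, 0, 1.5, 0, 0, 0, 0.4, 0, 0, 2.5, 0, 0, 0, 0.4, 0, 0, 3, 0, 0, 0, 0.4, 0, 0, 3.0, 0, 0, 0, 0.4, 0, 0, 2.5, 0, 0, 0, 0.4, 0, 0, 2, 0, 0, 0, 0.4, 0, 0, 1, 0, 0, 0, 0.4]}}

```text
clock: 10.17
eef_pos: [514.7, -195.6, 191.7]
eef_rot: [3.14, -0.003, -0.004]
wrist_force: [-0.0, 0.6, -0.1]
finger_gap: 56.5
finger_force: 0.0
```

Run:
```python
from h import *
print(manip.read_state()["eef_pos"])
p,d,m=grab("side"); C=cloud(d,m); hsv=cv2.cvtColor(p,cv2.COLOR_BGR2HSV)
k=(hsv[...,1]<60)&(C[...,2]>8)&(C[...,2]<26)&(C[...,1]<-60)&(C[...,1]>-330)&(C[...,0]>360)&(C[...,0]<680)
print("lid",np.median(C[k],0),k.sum(),C[k].min(0),C[k].max(0))
# grips: dark blobs in the tin, top & side pictures
for n in("top","side"):
    A=dict(np.load(f"pics/{n}1.npz")); C=cloud(A["d"],A); hsv=cv2.cvtColor(A["p"],cv2.COLOR_BGR2HSV)
    near=(abs(C[...,0]-520)<90)&(abs(C[...,1]-188)<70)
    k=near&(hsv[...,2]<60)&(C[...,2]>24)&(C[...,2]<55); nc,l,st,ce=cv2.connectedComponentsWithStats(k.astype(np.uint8))
    for i in range(1,nc):
        if st[i,4]>8: print(n,"dark",ce[i].round(1),st[i,4],C[l==i].mean(0).round(1),np.percentile(C[l==i][:,2],[5,95]).round(1), ray(A,*ce[i],40).round(1))
    for nm,q in(("red",((hsv[...,0]<8)|(hsv[...,0]>172))&(hsv[...,1]>150)),("green",(abs(hsv[...,0]-60.)<18)&(hsv[...,1]>100)),("white",(hsv[...,1]<50)&(hsv[...,2]>190))):
        q=q&near; 
        if q.sum(): print(n,nm,q.sum(),C[q].mean(0).round(1))
```

```text
[ 514.6586067  -195.57548554  191.72348963]
lid [ 513.80630694 -175.51898326   16.00835273] 5799 [ 392.49392485 -286.18024255    8.0248716 ] [ 633.86703053 -100.92694502   21.1732347 ]
top dark [222.  262.4] 69 [531.2 165.4  37.9] [28.3 41.9] [530.9 164.9  40. ]
top dark [202.7 264.4] 53 [522.7 197.7  39.7] [31.7 42.8] [522.7 197.6  40. ]
top dark [161.9 309.9] 28 [435.3 253.5  34. ] [24.7 43.8] [435.3 251.6  40. ]
top red 17 [574.4 181.2  24.2]
top green 20 [575.  199.8  32.4]
top white 111 [578.  187.9  34.7]
side dark [353.9 326.3] 82 [532.4 168.5  38.6] [32.6 41.4] [532.5 169.6  40. ]
side dark [414.5 328.5] 11 [434.5 164.8  28.2] [24.4 31.5] [437.1 173.9  40. ]
side dark [360.5 344. ] 122 [523.6 200.5  35.6] [26.3 41.3] [524.  203.6  40. ]
side dark [319.5 359.2] 17 [587.  222.5  27.2] [24.4 30.9] [586.9 231.2  40. ]
side red 24 [573.7 175.7  33.8]
side green 23 [575.  197.5  33.1]
side white 168 [573.8 191.   33.2]
```

Call:
{"method": "jog_arm", "body": {"rows": [0, 1, 0, 0, 0, 0.01, 0.2, 0, 1.5, 0, 0, 0, 0.015, 0.2, 0.05, 2, 0, 0, 0, 0.015, 0.2, 0.05, 2, 0, 0, 0, 0.015, 0.2, 0.05, 2, 0, 0, 0, 0.015, 0.2, 0.1, 2, 0, 0, 0, 0.015, 0.2, 0.1, 2, 0, 0, 0, 0.015, 0.2, 0.1, 2.2, 0, 0, 0, 0.015, 0.2, 0.1, 2.2, 0, 0, 0, 0.015, 0.2, 0.1, 2.2, 0, 0, 0, 0.015, 0.2, 0.1, 2.2, 0, 0, 0, 0.015, 0.2, 0.1, 2.2, -0.2, 0, 0, 0.015, 0.2, 0.1, 2.2, -0.2, 0, 0, 0.015, 0.2, 0.1, 2.2, -0.2, 0, 0, 0.015, 0.2, 0.1, 2.2, -0.2, 0, 0, 0.015, 0.2, 0.05, 2, -0.2, 0, 0, 0.015, 0.2, 0, 2, -0.2, 0, 0, 0.01, 0.2, 0, 2, 0, 0, 0, 0.01, 0.2, 0, 1.5, 0, 0, 0, 0.01, 0.2, 0, 0.4, 0, 0, 0, 0.005, 0.2]}}

```text
clock: 11.88
eef_pos: [524.7, 186.8, 174.5]
eef_rot: [-3.141, 0.003, 0.269]
wrist_force: [-0.5, -1.0, -0.2]
finger_gap: 75.0
finger_force: 0.0
```

Call:
{"method": "jog_arm", "body": {"rows": [0, 0, 0, 0, 0, 0, 0.2, 0, 0, 0, 0, 0, 0, 0.2, 0, 0, 0, 0, 0, 0, 0.2]}}

```text
clock: 12.13
eef_pos: [525.9, 183.9, 176.1]
eef_rot: [3.142, 0.001, 0.265]
wrist_force: [-0.1, 0.5, -0.5]
finger_gap: 74.9
finger_force: 0.0
```

Run:
```python
from h import *
s=manip.read_state(); print(s["clock"],s["eef_pos"],s["eef_rot"])
p,d,m=grab("wrist"); np.savez("pics/w2.npz",p=p,d=d,**m); cv2.imwrite("pics/w2.png",p[60:420,140:540].repeat(1,0)) 
cv2.imwrite("pics/w2.png",cv2.resize(p[80:380,140:540],None,fx=2,fy=2,interpolation=cv2.INTER_CUBIC))
```

```text
12.1333 [525.85885589 183.94271466 176.09374919] [3.14150432e+00 7.14560140e-04 2.64973417e-01]
```

View pics/w2.png

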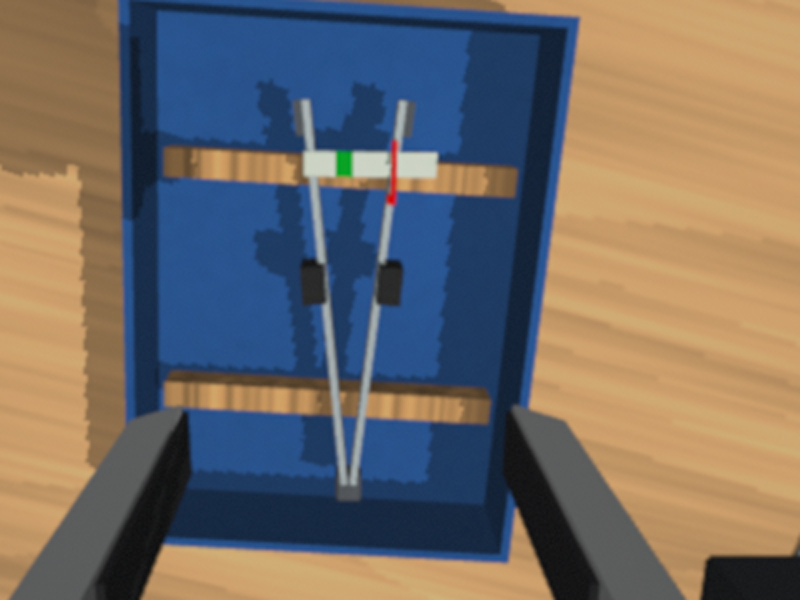

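The view shows the grips level at crop (313,283) and (390,284), full-frame (296.5,221.5) and (335,222). The heel is at (348,492) and the tips at (303,105) and (405,105), so the yaw is nearly right. Now the position.

Run:
```python
from h import *
A=dict(np.load("pics/w2.npz")); C=cloud(A["d"],A); g=cv2.cvtColor(A["p"],cv2.COLOR_BGR2HSV)
k=np.zeros((480,640),bool); k[205:240,285:345]=(g[...,2]<70)[205:240,285:345]&(C[...,2]>24)[205:240,285:345]
nc,l,st,ce=cv2.connectedComponentsWithStats(k.astype(np.uint8)); G=[]
for i in range(1,nc):
    if st[i,4]>30:
        P=C[l==i]; zt=np.percentile(P[:,2],90); t=(l==i)&(C[...,2]>zt-3); r=cv2.minAreaRect(np.argwhere(t)[:,::-1].astype(np.float32))
        w=ray(A,*r[0],zt); G.append((w,r[0])); print(ce[i],st[i],zt.round(1),w.round(1),r)
mid=(G[0][0]+G[1][0])/2; e=G[0][0]-G[1][0]; print("mid",mid,"sep",np.linalg.norm(e),"yaw",np.arctan2(-e[0],e[1])*np.sign(1))
h=ray(A,140+348/2,80+492/2,38); print("heel",h,"yaw heel->mid",np.arctan2(*(mid-h)[[1,0]]),np.linalg.norm(mid-h))
T=dict(np.load("pics/top1.npz")); S=dict(np.load("pics/side1.npz"))
Gl=sorted(G,key=lambda x:x[1][0])
print("tri A",tri(A,Gl[0][1],T,(202.7,263.9)),tri(A,Gl[0][1],S,(360.5,341)),"B",tri(A,Gl[1][1],T,(222,262.4)),tri(A,Gl[1][1],S,(353.9,325)))
f=(g[...,0]>100)&(g[...,0]<125)&(g[...,1]>120)&(C[...,2]<15); print("floor z",np.median(C[f][:,2]))
# tin rect at rim
```

```text
[295.70638298 220.6212766 ] [290 210  12  22 235] 40.4 [525.6 198.3  40.4] ((295.5, 221.5), (19.0, 11.0), 90.0)
[334.40084388 220.907173  ] [328 210  13  22 237] 40.5 [533.7 166.9  40.5] ((334.5, 222.0), (18.0, 11.0), 90.0)
mid [529.69669165 182.57329094  40.43485524] sep 32.3860225265855 yaw 0.2527096174610959
heel [435.56903151 157.80154651  38.        ] yaw heel->mid 0.25733670651027396 97.36315650951974
tri A [524.16712192 198.59519477  35.80461552] [524.27862448 197.99602152  39.61277288] B [531.93035206 166.2800885   33.20722401] [532.73435519 166.5742674   39.14148656]
floor z 3.6495737422349235
```

Call:
{"method": "jog_arm", "body": {"rows": [0.06, -0.04, -1, 0, 0, -0.003, 0.2, 0.06, -0.04, -2, 0, 0, -0.003, 0.2, 0.06, -0.03, -2, 0, 0, -0.003, 0.2, 0.06, -0.03, -2, 0, 0, 0, 0.2, 0, 0, -2, 0, 0, 0, 0.2, 0, 0, -1.5, 0, 0, 0, 0.2, 0, 0, -1.5, 0, 0, 0, 0.2, 0, 0, -1, 0, 0, 0, 0.2, 0, 0, -1, 0, 0, 0, 0.2, 0, 0, -0.8, 0, 0, 0, 0.2, 0, 0, -0.5, 0, 0, 0, 0.2, 0, 0, -0.3, 0, 0, 0, 0.2, 0, 0, 0, 0, 0, 0, 0.2, 0, 0, 0, 0, 0, 0, 0.2], "newtons": 15}}

```text
clock: 13.35
eef_pos: [528.6, 183.4, 20.9]
eef_rot: [-3.142, -0.001, 0.257]
wrist_force: [-0.4, 0.5, 0.5]
finger_gap: 75.1
finger_force: 0.0
```

Call:
{"method": "jog_arm", "body": {"rows": [0, -0.06, -0.1, 0, 0, 0, 0.4, 0, 0, 0, 0, 0, 0, 0.5, 0, 0, 0, 0, 0, 0, 0.53, 0, 0, 0, 0, 0, 0, 0.56, 0, 0, 0, 0, 0, 0, 0.58, 0, 0, 0, 0, 0, 0, 0.6, 0, 0, 0, 0, 0, 0, 0.6, 0, 0, 0, 0, 0, 0, 0.6]}}

```text
clock: 14.02
eef_pos: [528.5, 182.7, 19.7]
eef_rot: [-3.142, -0.0, 0.257]
wrist_force: [1.0, 0.5, 0.9]
finger_gap: 38.3
finger_force: 4.9
```

Call:
{"method": "jog_arm", "body": {"rows": [0, 0, 0, 0, 0, 0, 0.62, 0, 0, 0, 0, 0, 0, 0.63, 0, 0, 0, 0, 0, 0, 0.64, 0, 0, 0, 0, 0, 0, 0.65, 0, 0, 0, 0, 0, 0, 0.66, 0, 0, 0, 0, 0, 0, 0.67, 0, 0, 0, 0, 0, 0, 0.68, 0, 0, 0, 0, 0, 0, 0.685, 0, 0, 0, 0, 0, 0, 0.69, 0, 0, 0, 0, 0, 0, 0.69, 0, 0, 0, 0, 0, 0, 0.69, 0, 0, 0, 0, 0, 0, 0.69]}}

```text
clock: 15.02
eef_pos: [528.5, 182.7, 19.6]
eef_rot: [-3.142, -0.0, 0.257]
wrist_force: [0.3, -0.2, 3.6]
finger_gap: 29.2
finger_force: 8.5
```

Run:
```python
from h import *
s=manip.read_state(); print(s["clock"],s["finger_gap"],s["finger_force"],s["wrist_force"])
p,d,m=grab("wrist"); np.savez("pics/w3.npz",p=p,d=d,**m)
cv2.imwrite("pics/w3.png",cv2.resize(p[200:400,220:420],None,fx=3,fy=3,interpolation=cv2.INTER_CUBIC))
```

```text
15.0167 29.241980831430187 8.528308421373367 [ 0.25030581 -0.18470554  3.62345068]
```

View pics/w3.png

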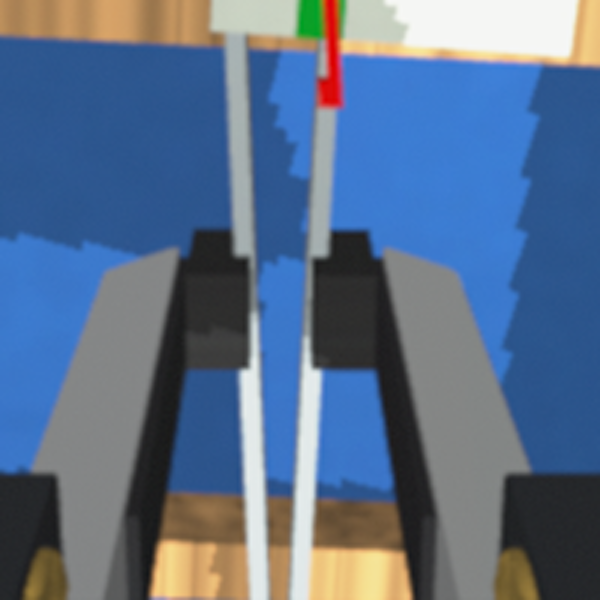

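The pads hold both grips, and the red pointer is in the right-hand part of the green band. I'll squeeze a little more and lift.

Call:
{"method": "jog_arm", "body": {"rows": [0, 0, 0, 0, 0, 0, 0.695, 0, 0, 0.1, 0, 0, 0, 0.698, 0, 0, 0.3, 0, 0, 0, 0.698, 0, 0, 0.5, 0, 0, 0, 0.698, 0, 0, 0.8, 0, 0, 0, 0.698, 0, 0, 1, 0, 0, 0, 0.698, 0, 0, 1.2, 0, 0, 0, 0.698, 0, 0, 1.4, 0, 0, 0, 0.698, 0, 0, 1.4, 0, 0, 0, 0.698, 0, 0, 1.4, 0, 0, 0, 0.698, 0, 0, 1.4, 0, 0, 0, 0.698, 0, 0, 1.2, 0, 0, 0, 0.698, 0, 0, 1, 0, 0, 0, 0.698, 0, 0, 0.8, 0, 0, 0, 0.698, 0, 0, 0.5, 0, 0, 0, 0.698, 0, 0, 0.3, 0, 0, 0, 0.698, 0, 0, 0, 0, 0, 0, 0.698, 0, 0, 0, 0, 0, 0, 0.698, 0, 0, 0, 0, 0, 0, 0.698, 0, 0, 0, 0, 0, 0, 0.698]}}

```text
clock: 16.73
eef_pos: [528.2, 182.6, 152.0]
eef_rot: [3.142, 0.001, 0.257]
wrist_force: [-0.4, -0.0, -0.8]
finger_gap: 28.5
finger_force: 7.4
```

Run:
```python
from h import *
s=manip.read_state(); print(s["clock"],s["eef_pos"],s["finger_gap"],s["finger_force"],s["wrist_force"])
p,d,m=grab("wrist"); np.savez("pics/w4.npz",p=p,d=d,**m)
a=cv2.resize(p[100:400,220:420],None,fx=2,fy=2,interpolation=cv2.INTER_CUBIC)
q,d2,m2=grab("side"); C=cloud(d2,m2); np.savez("pics/side4.npz",p=q,d=d2,**m2)
X=m2["R"]@np.array([540,182,135.])+m2["t"]; u=m2["K"]@X; u=(u[:2]/u[2]).astype(int); print(u)
b=cv2.resize(q[max(0,u[1]-100):u[1]+100,u[0]-65:u[0]+65],(390,600),interpolation=cv2.INTER_CUBIC)
cv2.imwrite("pics/c4.png",np.hstack([a,b]))
```

```text
16.7333 [528.22370476 182.62953554 152.00601498] 28.45993040309317 7.401659935712814 [-0.41552145 -0.01027753 -0.78888619]
[351 292]
```

View pics/c4.png

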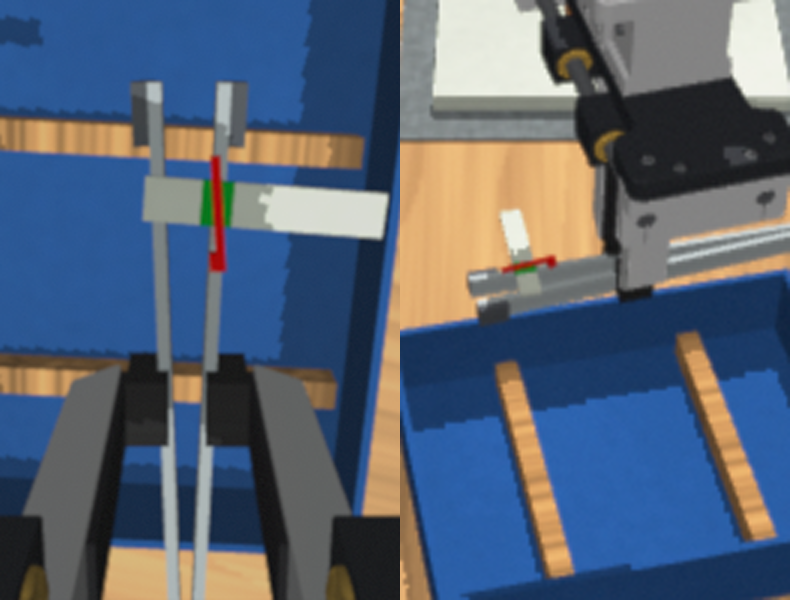

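The pointer stands in the middle of the green band and the tweezers look level, well clear of the tin. I'll hold a moment, check levelness numerically, then hand in.

Call:
{"method": "jog_arm", "body": {"rows": [0, 0, 0, 0, 0, 0, 0.698, 0, 0, 0, 0, 0, 0, 0.698, 0, 0, 0, 0, 0, 0, 0.698, 0, 0, 0, 0, 0, 0, 0.698, 0, 0, 0, 0, 0, 0, 0.698, 0, 0, 0, 0, 0, 0, 0.698, 0, 0, 0, 0, 0, 0, 0.698, 0, 0, 0, 0, 0, 0, 0.698, 0, 0, 0, 0, 0, 0, 0.698, 0, 0, 0, 0, 0, 0, 0.698]}}

```text
clock: 17.67
eef_pos: [528.4, 182.7, 152.5]
eef_rot: [3.142, 0.0, 0.257]
wrist_force: [0.2, -0.2, -0.4]
finger_gap: 28.6
finger_force: 7.4
```

Run:
```python
from h import *
s=manip.read_state(); print(s["clock"],s["eef_pos"],s["finger_gap"],s["finger_force"])
A=dict(np.load("pics/w4.npz")); C=cloud(A["d"],A)
for nm,(u,v) in dict(tipA=(155,95),tipB=(223,95),tongue=(180,200),armA=(163,320),heelside=(173,520)).items():
    x,y=int(220+u/2),int(100+v/2); P=C[y-2:y+3,x-4:x+5].reshape(-1,3); P=P[P[:,2]>120]; print(nm,np.median(P,0).round(1) if len(P) else None)
S=grab("side"); C=cloud(S[1],S[2]); h=cv2.cvtColor(S[0],cv2.COLOR_BGR2HSV)
k=(h[...,1]<60)&(C[...,2]>8)&(C[...,2]<26)&(abs(C[...,1]+195)<110)&(abs(C[...,0]-514)<140); print("lid",np.median(C[k][:,2]),C[k].min(0).round(),C[k].max(0).round())
```

```text
17.6667 [528.41403695 182.67755723 152.53985166] 28.618935485776937 7.40157388150692
tipA [596.3 206.9 163.5]
tipB [600.1 192.4 163.5]
tongue [575.7 195.7 165.8]
armA [546.4 192.  163.9]
heelside [495.6 177.2 164.3]
lid 16.011985866410154 [ 393. -285.    8.] [ 634. -102.   21.]
```

Level within a degree, tip gap about 12 mm, and the lid is flat on the mat.

```bash
python3 -c "
from cell import manip
print(manip.sign_off())"
```

```text
the job is handed in; nothing more can be done
None
```

The job is handed in, with no verdict returned: the lid lies flat in the middle of the mat, and the arm still holds the tweezers level and still, roughly 150 mm above the bench, with the pointer inside the green band.

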